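Clamp a power module in the board vise with its ratchet knob

TASK

Set the power module gently onto the bed of the board vise, in the gap between its two jaws, board side up and with its plain 44 mm sides facing the jaws. Then close the driven jaw on it by turning the brass ratchet knob clockwise, and keep turning until the knob slips at its set torque: let it slip at least 30 degrees but no more than 75 degrees in all. Leave the module clamped, and do not push the jaw by hand or disturb the other things on the mat.

Things in the scene. Friction and masses are not known exactly. Their poses are not given: they have to be found in the camera images.
- holder: Grey board vise, fixed; 262 mm long (its y), 92 mm wide (its x). Origin: underside, z up. Flat steel bed, 44 mm wide (x), top at z = 22 mm. Knob axis at x = 0, y = -112 mm; a guide block 48 mm high at y -95 to -73 mm. Driven jaw slides to +y, towards a stationary jaw (44 mm wide, 24 mm above the bed).
- seat (a point): Point on the bed's top face, x = 0, y = -2 mm of the vise, axes as the vise's. The driven jaw's face starts 28 mm from it on its -y side. The stationary jaw's rubber pad (gives 3 mm when clamped) is 28 to 44 mm from it on its +y side (set anew each time, not measured). So a part 44 mm long in y, centred here, clears both by 6 mm.
- jaw: Driven jaw, aluminium block 44 mm (x) by 14 mm (y), 22 mm high above the bed. Origin: bed level, middle of its clamping face; +y as the vise's, towards the stationary jaw. The knob's rack drives it 9 mm along +y per radian of clockwise turn until the knob slips; travel 72 mm. It stays where it is left. Do not push it by hand.
- knob_top (a point): Centre of the top face of the brass ratchet knob: round knurled cap, 36 mm diameter, 24 mm high, vertical axis, free all round. Its top is 78 mm above the vise's underside (56 mm above the bed); below the cap is a 16 mm thick spindle, 12 mm of it bare. The x axis of this point (white index line) turns with the knob.
- ratchet (a joint): How far the knob has slipped on its spindle, rad: 0 at the start, grows as the knob slips when turned clockwise seen from above. Running the jaw up takes 0.15 N m, without slip; once the clamped part stops the jaw, the knob slips at a steady 0.30 N m (part held at about 17 N). Turned back it opens the jaw at 0.15 N m. It stays where let go.
- module: Power module, 150 g or so: aluminium heat sink 60 mm (x) by 44 mm (y) by 18 mm high with a green board and a yellow transformer (to 28 mm high, 22 mm square, at x = -8 mm) on top. Origin: centre of its underside, z up. Grip it by the ends of its 60 mm length, on the 18 mm high flanks; the faces at y = +-22 mm go against the jaws. Either way round will do.
- multimeter: Black multimeter lying on the mat, 80 x 165 x 36 mm, origin under its centre: leave alone.
- flux_bottle: Small amber bottle with black cap, 32 mm diameter, 65 mm high, standing; origin under its centre: leave alone.
- screwdriver: Orange-handled screwdriver, 170 mm long, lying on the mat along its x: leave alone.

How it is judged:
On the way, in this order (a step that is already met when the one before it is completed fails the run):
1. the module rests on the vise's bed between the jaws, square to them within about 12 degrees and centred across the bed within 12 mm, let go (z of module in the frame of holder between 0.0195 and 0.0245 m and x of module in the frame of holder between -0.012 and 0.012 m and y of module in the frame of jaw above 0.019 m and y of module in the frame of holder below 0.023 m and angle between the x axis of module and the x axis of holder, either way round below 0.21 rad and angle between module's own z axis and vertical below 0.06 rad and contact force between the fingers and module below 0.2 N), for 0.2 s.
2. the jaw bears on the module with more than 6 N and the knob has slipped at least 0.4 rad (value of joint ratchet above 0.4 rad and contact force between jaw and module above 6 N), for 0.1 s.
At the end, for the whole second after the job is handed in: The module lies flat on the bed (origin within 2.5 mm of bed height), within 12 mm of the middle of the bed's width and square to the jaws within 4 degrees, clamped by the driven jaw with more than 6 N; the knob has slipped between 0.4 and 1.5 rad in all; everything is at rest and released (all of step 2 and z of module in the frame of holder between 0.0195 and 0.0245 m and x of module in the frame of holder between -0.012 and 0.012 m and y of module in the frame of jaw between 0.019 and 0.025 m and angle between the x axis of module and the x axis of holder, either way round below 0.07 rad and angle between module's own z axis and vertical below 0.06 rad and value of joint ratchet below 1.5 rad and linear speed of module below 0.01 m/s); the robot touches nothing.
It fails at once if the knob is ground on past 1.5 rad of slip (value of joint ratchet above 1.5 rad).
It fails at once if the module is knocked or pressed against the vise with more than 70 N (contact force between module and holder above 70 N).
It fails at once if the jaw is pushed by hand with more than 10 N (contact force between the fingers and jaw above 10 N).
It fails at once if the multimeter, bottle or screwdriver is moved by more than 20 mm (distance of any of multimeter, flux_bottle, screwdriver from where it was at the start of the episode above 0.02 m).
It also fails if it takes over 72 s, if anything falls off the work surface, if the arm or the gripper's body presses on something with over 40 N, if the wrist force passes 120 N, or if a joint passes its speed limit or range.

ROBOT

A 7-joint arm with a two-finger parallel gripper is mounted at the origin on the work surface. World frame = base frame: x ahead of the robot, y to its left, z up, the work surface at z = 0. Lengths are in m, angles in rad, forces in N, time in s.
With the tool pointing down it reaches from about 0.4 to 0.9 m from the base axis. Payload 5.5 kg.
Tool frame: the origin (TCP) lies at the very end of the fingers, on their centre line; the grasp point (between the pads) lies manip.grip_depth behind it (manip.grip_depth is the distance from the TCP to the grasp point, in m); z points along the fingers, y is the line along which they close (so a half turn about z gives the same grasp; the last joint's range is limited). The gripper opens to 92 mm and grips with 3 to 60 N. Pads are 19 mm wide; open, the fingers measure 130 mm over their backs; the gripper's body (75 mm by 190 mm) begins 47 mm behind the grasp point.
Start: joints at [-1.014, 0.501, -0.427, 1.55, 0.221, 1.138, -0.21], TCP at [0.188, 0.622, 0.227] pointing down, gripper open.
Joint ranges: [-2.88, 2.88], [-0.31, 2.03], [-1.54, 1.56], [0.2, 2.42], [-1.41, 4.55], [0.19, 2.02], [-2.57, 2.57]. Speed limits (rad/s): [2.57, 2.57, 3.14, 3.14, 3.14, 3.14, 3.14].

INTERFACE

Orientations are given as a unit quaternion [x, y, z, w].
In Python, from plant import manip, vision, order, look_for, masks_of gives the robot as it stands.
- The arm moves only by the tool apply_moves, never from a script. Its arguments are lists of equal length, an entry for each row: "delta_pos": the shift along the tool's x, y, z in mm, a list of three; "rotation": the turn, a rotation vector about the tool's x, y, z in rad, a list of three; "gripper": the finger opening in mm, from 0 to 91.8. A call has 1 to 12 rows; each row is the pose to reach, as a shift and turn from the pose commanded when the call began, along the tool's axes at that moment; what a row does not reach only later rows make up. A row lasts 1/8 s, in which the tool goes at most 62.5 mm and 10.7 degrees, less where a joint would pass 70% of its speed; a pose out of reach is approached as far as the arm can. A call with a gripper value outside its range is refused whole. The fingers move at their own pace and stop on an object; "grip_force" is the grip in N (left out, the last holds). Time passes only in rows, so rows that repeat a pose let the fingers close. It gives the time, the measured TCP pose, the force, the opening and the grip force at its end, in the units of the state.
- manip.sense(): the state, without advancing time (a new reading comes with each control period).
- vision.get_image(name): name is "scene" or "top" or "wrist"; returns (picture, depth): 480x640x3 uint8, blue, green, red; 480x640 float32, m along the optical axis (not along the pixel's ray), 0 where there is no reading.
- vision.get_calibration(name): a dict with "intrinsics" (3x3 intrinsics, pixels), "extrinsics" (4x4, takes a point from camera to world coordinates); the wrist camera has in their place "mount" (4x4, takes a point from camera to tool coordinates, whose origin is the TCP and whose axes are the flange's). Camera axes: x right, y down, z forward; pixel columns grow to the right and rows downward; lengths in m; the calibration is good to about 2 mm. A picture is of the moment at which its call begins: read the wrist's pose just before it. get_calibration takes no time and is no camera call.
- order.hand_in(): hands the job in; it is judged then, once.
Trained networks look in the newest picture that a camera, given by its name, has taken for a name from the list of things; names that differ only in an ending like _2 or _b are one class to them, and where a whole thing is asked for, a point or a joint stands for the part that bears it (a point fixed in the world has none). Each returns a list of dicts, best first, with "score" (0 to 1); they miss things now and then, are a little off and sometimes report something else, mostly with a low value. They report only what shows in the picture. A call takes as long as a camera call.
- look_for(camera, query): "xyz" ([x, y, z] in m, in world coordinates, good to about 4 mm: the middle of the surface that is visible of it).
- masks_of(camera, query): "mask" (480x640 bool, what is visible of it).
The state is a dict: "clock": time; "joint_positions": joint angles; "joint_vel": joint speeds; "joint_efforts": joint torques, N m; "position": TCP position; "eef_rot": TCP orientation; "wrist_force": force on the tool from outside, world axes, zero at the start; "ft_torque": the same for the moment, N m; "grip_width": opening from 0.0 (shut) to 1.0 (fully open); "gripper_force": force on a finger pad.
Only numpy, scipy, OpenCV 4.12 (cv2) and the standard library are available. Lean on these libraries where they do the work, as an engineer would, in place of code of your own. Each camera call takes 0.05 s, during which the arm holds its last target. There are 200 camera calls.

## Working session

There is one attempt and no reset: what is moved stays moved. The work goes in short steps, Python scripts to look and compute and a tool call to move; the robot and the scene stay as the last step left them, time stands still between calls to the robot, and variables do not carry over. Pictures are saved under pics/ and viewed, at most 10 in all, crops included, and the job is handed in when it is done.

Besides the shell and the picture viewer there is one more tool, called after "Request:" by a JSON object that holds its "name" and its "arguments". apply_moves: Moves the arm, as the interface text tells. Its arguments: {"type":"object","properties":{"delta_pos":{"type":"array","items":{"type":"array","items":{"type":"number"}}},"rotation":{"type":"array","items":{"type":"array","items":{"type":"number"}}},"gripper":{"type":"array","items":{"type":"number"}},"grip_force":{"type":"number"}},"required":["delta_pos","rotation","gripper"]}

```bash
mkdir -p pics; ls
cat > h.py <<'E'
import numpy as np,cv2
from plant import manip,vision,order,look_for,masks_of
from scipy.spatial.transform import Rotation as R
def T():
    s=manip.sense();M=np.eye(4);M[:3,:3]=R.from_quat(s['eef_rot']).as_matrix();M[:3,3]=s['position'];return M
def grab(n):
    t=T();im,d=vision.get_image(n);c=vision.get_calibration(n)
    E=c['extrinsics'] if 'extrinsics' in c else t@np.array(c['mount'])
    return im,d,np.array(c.get('intrinsics')),np.array(E)
def cloud(d,K,E):
    v,u=np.mgrid[:480,:640];P=np.stack([(u-K[0,2])/K[0,0]*d,(v-K[1,2])/K[1,1]*d,d],-1)
    W=P@E[:3,:3].T+E[:3,3];W[d==0]=np.nan;return W
E
python3 - <<'E'
from h import *
print(manip.grip_depth,manip.sense());print(T())
im,d,K,E=grab('top');cv2.imwrite('pics/top.png',im);print(K,E)
for q in ['holder','module','knob_top','jaw','multimeter','flux_bottle','screwdriver']:
    print(q,[(np.round(r['xyz'],4),round(r['score'],2)) for r in look_for('top',q)[:2]])
E
```

```text
pics
0.0188 {'clock': 0.0, 'joint_positions': array([-1.01380902,  0.50183781, -0.42679053,  1.55144876,  0.22078836,
        1.13831562, -0.21031739]), 'joint_vel': array([ 0.00122111, -0.00024009,  0.00093384,  0.00080757,  0.00189675,
        0.00142703, -0.00088038]), 'joint_efforts': array([ 4.63876731e-04, -5.66590011e+01, -5.81579179e+00, -2.79106933e+01,
       -6.84721582e-02,  3.09701683e-02,  1.72646292e-04]), 'position': array([0.18806209, 0.62146074, 0.22568512]), 'eef_rot': array([ 1.46350178e-01,  9.89232364e-01, -9.61242546e-04, -1.77774000e-04]), 'wrist_force': array([0.24477352, 0.25935281, 0.2889133 ]), 'ft_torque': array([0.01332009, 0.02311231, 0.00331811]), 'gripper_force': 0.0, 'grip_width': 1.0006116284606088}
[[-9.57163188e-01  2.89548323e-01 -6.33075623e-04  1.88062088e-01]
 [ 2.89549007e-01  9.57161403e-01 -1.84974996e-03  6.21460736e-01]
 [ 7.03635528e-05 -1.95381899e-03 -9.99998089e-01  2.25685121e-01]
 [ 0.00000000e+00  0.00000000e+00  0.00000000e+00  1.00000000e+00]]
[[566.0953072    0.         324.36311309]
 [  0.         566.0953072  246.71953526]
 [  0.           0.           1.        ]] [[ 0.00335434 -0.99435028  0.10609556  0.48060915]
 [-0.99999219 -0.00311359  0.00243474 -0.06303795]
 [-0.00209064 -0.10610289 -0.99435296  1.05669552]
 [ 0.          0.          0.          1.        ]]
holder [(array([0.5053, 0.0778, 0.0125]), 0.86)]
module [(array([ 0.6   , -0.2363,  0.0242]), 0.82), (array([0.496 , 0.0632, 0.05  ]), 0.41)]
knob_top [(array([4.738e-01, 4.000e-04, 7.670e-02]), 0.59)]
jaw [(array([0.4968, 0.0661, 0.0518]), 0.72)]
multimeter [(array([ 0.6007, -0.2327,  0.0224]), 0.68), (array([0.7879, 0.0388, 0.0385]), 0.57)]
flux_bottle [(array([ 0.7485, -0.2165,  0.0451]), 0.79), (array([0.3868, 0.0923, 0.0302]), 0.21)]
screwdriver [(array([0.384 , 0.0957, 0.0247]), 0.86), (array([0.5015, 0.0765, 0.0125]), 0.59)]
```

View pics/top.png

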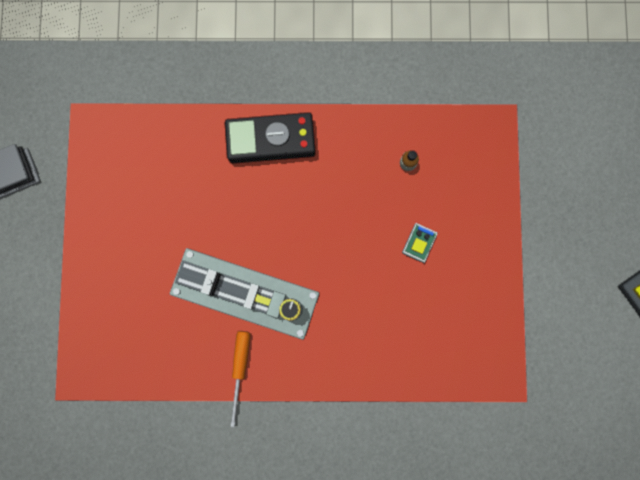

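Run:
```python
from h import *
im,d,K,E=grab('top');W=cloud(d,K,E)
np.save('W.npy',W)
for q in ['holder','module','knob_top','jaw','screwdriver']:
    r=masks_of('top',q)
    if not r: continue
    m=r[0]['mask'];P=W[m];P=P[~np.isnan(P).any(1)]
    (c,s,a)=cv2.minAreaRect((P[:,:2]*1000).astype(np.float32))
    print(q,r[0]['score'],m.sum(),np.round(c),np.round(s),round(a,1),np.percentile(P[:,2],[5,50,95]).round(3))
```

```text
holder 0.72 6790 [507.  89.] [265.  95.] 71.9 [0.01  0.015 0.078]
module 0.91 824 [ 600. -238.] [49. 61.] 65.8 [0.014 0.024 0.032]
knob_top 0.82 347 [477.  -2.] [35. 34.] 2.5 [0.078 0.081 0.084]
jaw 0.68 320 [495.  63.] [45. 39.] 42.3 [0.035 0.045 0.05 ]
screwdriver 0.66 810 [353.  95.] [ 25. 167.] 83.8 [0.016 0.025 0.03 ]
```

The vise is at about pixel (245,293) with its knob at (290,309), and the module is at (421,243). The screwdriver is below the vise.

```bash
cat >> h.py <<'E'
def goal(p,yaw):
    "delta for TCP to world p (m), tool y at world yaw (deg), tool down"
    M=T();a=np.radians(yaw);y=np.array([np.cos(a),np.sin(a),0]);z=np.array([0,0,-1.]);x=np.cross(y,z)
    G=np.stack([x,y,z],1)
    print('dpos',np.round(M[:3,:3].T@(np.array(p)-M[:3,3])*1000,1),'rot',np.round(R.from_matrix(M[:3,:3].T@G).as_rotvec(),3))
E
python3 - <<'E'
from h import *
goal([.6,-.238,.2],-24.2)
print(vision.get_calibration('wrist'))
E
```

```text
dpos [-643.2 -704.1   26.7] rot [ 0.    -0.     1.699]
{'intrinsics': array([[363.26138046,   0.        , 321.05479455],
       [  0.        , 363.26138046, 241.78329619],
       [  0.        ,   0.        ,   1.        ]]), 'mount': array([[ 1.68184094e-04, -9.61597545e-01, -2.74463357e-01,
         7.35534582e-02],
       [ 9.99999748e-01, -2.76013444e-05,  7.09476992e-04,
        -2.59853889e-04],
       [-6.89806891e-04, -2.74463407e-01,  9.61597297e-01,
        -1.58733673e-01],
       [ 0.00000000e+00,  0.00000000e+00,  0.00000000e+00,
         1.00000000e+00]])}
```

Request:
{"name": "apply_moves", "arguments": {"delta_pos": [[-643,-704,20],[-643,-704,20],[-643,-704,20],[-643,-704,20],[-643,-704,20],[-643,-704,20],[-643,-704,20],[-643,-704,20],[-643,-704,20],[-643,-704,20],[-643,-704,20],[-643,-704,20]], "rotation": [[0,0,1.7],[0,0,1.7],[0,0,1.7],[0,0,1.7],[0,0,1.7],[0,0,1.7],[0,0,1.7],[0,0,1.7],[0,0,1.7],[0,0,1.7],[0,0,1.7],[0,0,1.7]], "gripper": [91,91,91,91,91,91,91,91,91,91,91,91]}}

```text
clock: 2.2
position: [0.5128, -0.0558, 0.2114]
eef_rot: [0.84, 0.543, 0.001, 0.0]
wrist_force: [1.4, 0.9, 0.0]
grip_width: 0.991
gripper_force: 0.0
```

Run:
```python
from h import *
s=manip.sense();print(s['clock'],s['joint_positions'].round(2));goal([.6,-.238,.2],-24.2)
```

```text
2.2 [-0.15  0.25  0.24  1.92 -0.07  0.98 -0.3 ]
dpos [-130.5  154.2   11.5] rot [ 0.001 -0.001  0.   ]
```

Request:
{"name": "apply_moves", "arguments": {"delta_pos": [[-131,154,11],[-131,154,11],[-131,154,11],[-131,154,11],[-131,154,11],[-131,154,11]], "rotation": [[0,0,0],[0,0,0],[0,0,0],[0,0,0],[0,0,0],[0,0,0]], "gripper": [91,91,91,91,91,91]}}

```text
clock: 2.95
position: [0.5985, -0.2343, 0.1999]
eef_rot: [0.839, 0.544, 0.0, -0.001]
wrist_force: [0.6, 0.8, -0.4]
grip_width: 0.99
gripper_force: 0.0
```

Run:
```python
from h import *
s=manip.sense();print(s['clock'],s['joint_positions'].round(2),s['position'])
im,d,K,E=grab('wrist');W=cloud(d,K,E);cv2.imwrite('pics/w1.png',im)
r=masks_of('wrist','module');m=r[0]['mask'];print(r[0]['score'],m.sum())
P=W[m];P=P[~np.isnan(P).any(1)];print(np.percentile(P[:,2],[1,5,25,50,75,95]).round(3))
for lo,hi in [(.012,.05),(.012,.022),(.024,.05)]:
    Q=P[(P[:,2]>lo)&(P[:,2]<hi)];print(cv2.minAreaRect((Q[:,:2]*1000).astype(np.float32)))
goal([.6,-.238,.01],-24.2)
```

```text
2.95 [ 0.12  0.49  0.3   1.62 -0.16  1.06  0.04] [ 0.59848495 -0.23433792  0.19987629]
0.67 3000
[0.009 0.02  0.023 0.024 0.03  0.032]
((600.987548828125, -236.6572265625), (44.451255798339844, 59.67202377319336), 65.35257720947266)
((600.987548828125, -236.6572265625), (44.451255798339844, 59.67202377319336), 65.35257720947266)
((601.1756591796875, -236.48843383789062), (39.52742385864258, 53.301429748535156), 65.2496337890625)
dpos [ -3.    2.7 190.2] rot [-0.    -0.001  0.002]
```

View pics/w1.png

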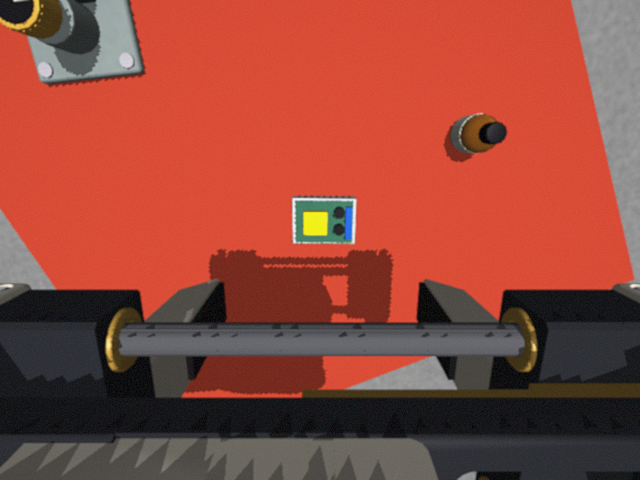

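The wrist view shows the module at about (324,221), lined up with the fingers and with clear mat around it.

Request:
{"name": "apply_moves", "arguments": {"delta_pos": [[-1,3,50],[-1,3,100],[-1,3,150],[-1,3,180],[-1,3,194],[-1,3,194],[-1,3,194],[-1,3,194],[-1,3,194],[-1,3,194],[-1,3,194],[-1,3,194]], "rotation": [[0,0,0.01],[0,0,0.01],[0,0,0.01],[0,0,0.01],[0,0,0.01],[0,0,0.01],[0,0,0.01],[0,0,0.01],[0,0,0.01],[0,0,0.01],[0,0,0.01],[0,0,0.01]], "gripper": [91,91,91,91,91,91,58,58,58,58,58,58], "grip_force": 20}}

```text
clock: 4.55
position: [0.6008, -0.239, 0.0064]
eef_rot: [0.843, 0.539, 0.0, -0.0]
wrist_force: [-3.5, 1.8, 5.3]
grip_width: 0.654
gripper_force: 20.0
```

Run:
```python
from h import *
M=T();print(np.degrees(np.arctan2(M[1,1],M[0,1])));goal([.492,.046,.18],-18.1)
```

```text
-24.813007208997913
dpos [ 213.  -218.4 -173.5] rot [-0.    -0.    -0.117]
```

Request:
{"name": "apply_moves", "arguments": {"delta_pos": [[0,0,-50],[0,0,-110],[30,-30,-173],[70,-72,-173],[110,-113,-173],[150,-154,-173],[190,-195,-173],[213,-218,-173],[213,-218,-173],[213,-218,-173],[213,-218,-173]], "rotation": [[0,0,0],[0,0,0],[0,0,0],[0,0,-0.05],[0,0,-0.117],[0,0,-0.117],[0,0,-0.117],[0,0,-0.117],[0,0,-0.117],[0,0,-0.117],[0,0,-0.117]], "gripper": [58,58,58,58,58,58,58,58,58,58,58]}}

```text
clock: 5.92
position: [0.4928, 0.0442, 0.1789]
eef_rot: [0.81, 0.586, -0.0, 0.0]
wrist_force: [0.1, 0.6, -1.4]
grip_width: 0.654
gripper_force: 20.0
```

Run:
```python
from h import *
s=manip.sense();print(s['clock'],s['joint_positions'].round(2),s['position'],s['grip_width'],s['wrist_force'])
im,d,K,E=grab('wrist');W=cloud(d,K,E);cv2.imwrite('pics/w2.png',im);np.savez('w2.npz',W=W,im=im)
for q in ['jaw','holder','module']:
  for r in masks_of('wrist',q)[:2]:
    m=r['mask'];P=W[m];P=P[~np.isnan(P).any(1)]
    print(q,round(r['score'],2),m.sum(),cv2.minAreaRect((P[:,:2]*1000).astype(np.float32)),np.percentile(P[:,2],[5,50,95]).round(3))
```

```text
5.925 [-0.32  0.25  0.2   2.   -0.06  0.9  -0.4 ] [0.4927927  0.04423902 0.17888963] 0.653611045897357 [ 0.08373851  0.59189637 -1.36682602]
jaw 0.98 1665 ((496.28424072265625, 56.363609313964844), (43.49784851074219, 50.499088287353516), 71.5339584350586) [0.028 0.047 0.049]
holder 0.76 24482 ((515.1661376953125, 115.07421112060547), (202.5282440185547, 95.44448852539062), 71.85677337646484) [0.013 0.015 0.048]
module 0.58 9796 ((474.107666015625, 53.377601623535156), (109.05825805664062, 45.043514251708984), 1.446505069732666) [0.183 0.196 0.204]
```

View pics/w2.png

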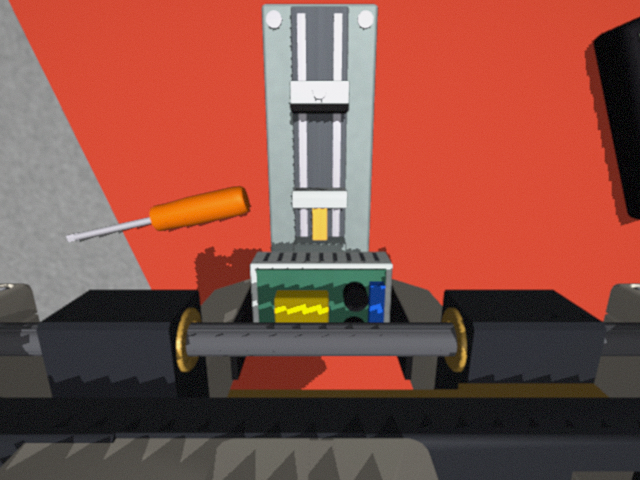

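The wrist view shows the driven jaw's top at about (320,199), the stationary jaw at (320,95) and the gap between them. The held module's front edge is at about row 258.

Run:
```python
from h import *
z=np.load('w2.npz');W=z['W'].reshape(-1,3)*1000
a=np.radians(71.86);ey=np.array([np.cos(a),np.sin(a)]);ex=np.array([ey[1],-ey[0]])
o=np.array([477,-2.])  # knob guess
L=np.stack([(W[:,:2]-o)@ex,(W[:,:2]-o)@ey,W[:,2]],1);L=L[~np.isnan(L).any(1)]
def h(n,m): 
    Q=L[m];print(n,len(Q),'x',np.percentile(Q[:,0],[1,50,99]).round(1),'y',np.percentile(Q[:,1],[1,50,99]).round(1),'z',np.median(Q[:,2]).round(1))
h('jaw',(L[:,2]>40)&(L[:,2]<52)&(abs(L[:,0])<40)&(L[:,1]>66)&(L[:,1]<100))
h('stat',(L[:,2]>40)&(L[:,2]<52)&(abs(L[:,0])<40)&(L[:,1]>100)&(L[:,1]<200))
h('base',(L[:,2]>8)&(L[:,2]<18)&(abs(L[:,0])<60)&(L[:,1]>80))
h('bed',(L[:,2]>19)&(L[:,2]<25)&(abs(L[:,0])<60)&(L[:,1]>80))
M=(L[:,2]>185)&(L[:,2]<215)&(L[:,1]>0)&(abs(L[:,0])<60);h('mod',M)
Q=L[M&(L[:,2]<200)];h('modlow',M&(L[:,2]<197))
t=T();print('tcp',(t[:2,3]*1000-o)@ex,(t[:2,3]*1000-o)@ey)
# module flank top (white rim) front edge line
im=z['im'];print(np.histogram(L[M][:,2],bins=12))
F=L[M];b=[(x,F[(abs(F[:,0]-x)<2)][:,1].max().round(1)) for x in range(-26,27,13) if (abs(F[:,0]-x)<2).any()];print(b)
```

```text
jaw 1037 x [-21.3   0.3  21.9] y [69.1 76.6 83. ] z 48.0
stat 1803 x [-21.1   0.5  21.5] y [142.2 153.1 163.5] z 46.3
base 10085 x [-45.    3.7  45.6] y [ 81.7 159.7 223.4] z 13.7
bed 1279 x [-21.7   0.3  22. ] y [ 84.  168.6 218.7] z 24.7
mod 11906 x [-43.3   1.   45.7] y [47.2 60.1 72.7] z 196.6
modlow 6597 x [-40.6   0.5  43.2] y [46.8 65.3 72.8] z 195.4
tcp 0.17163982356651875 49.42962919638057
(array([ 324,  383,  447, 1699, 4087,  607, 1046, 2029,  408,  294,  300,
        282]), array([185.00352844, 187.50235578, 190.00118313, 192.50001047,
       194.99883781, 197.49766515, 199.99649249, 202.49531984,
       204.99414718, 207.49297452, 209.99180186, 212.49062921,
       214.98945655]))
[(-26, np.float64(72.8)), (-13, np.float64(72.8)), (0, np.float64(73.0)), (13, np.float64(73.0)), (26, np.float64(73.0))]
```

Request:
{"name": "apply_moves", "arguments": {"delta_pos": [[40,0,0],[61,0,0],[61,0,20],[61,0,50],[61,0,80],[61,0,110],[61,0,130],[61,0,140],[61,0,144],[61,0,144],[61,0,144]], "rotation": [[0,0,0],[0,0,0],[0,0,0],[0,0,0],[0,0,0],[0,0,0],[0,0,0],[0,0,0],[0,0,0],[0,0,0],[0,0,0]], "gripper": [58,58,58,58,58,58,58,58,58,58,58]}}

```text
clock: 7.5
position: [0.512, 0.1039, 0.0358]
eef_rot: [0.81, 0.587, 0.001, 0.0]
wrist_force: [0.2, 0.6, -0.9]
grip_width: 0.648
gripper_force: 20.0
```

Run:
```python
from h import *
M=T();o=np.array([477,-2.]);a=np.radians(71.86);ey=np.array([np.cos(a),np.sin(a)]);ex=np.array([ey[1],-ey[0]])
p=M[:2,3]*1000-o;print(p@ex,p@ey,M[2,3],np.degrees(np.arctan2(M[1,1],M[0,1])),manip.sense()['wrist_force'])
```

```text
0.2806926420578164 111.55864478572909 0.03575629985873238 -18.10197728755113 [ 0.22413187  0.61476021 -0.92072639]
```

Request:
{"name": "apply_moves", "arguments": {"delta_pos": [[0,0,2],[0,0,3.5],[0,0,4.5],[0,0,5.5],[0,0,6],[0,0,6]], "rotation": [[0,0,0],[0,0,0],[0,0,0],[0,0,0],[0,0,0],[0,0,0]], "gripper": [58,58,58,58,58,58]}}

```text
clock: 8.25
position: [0.5113, 0.1038, 0.0289]
eef_rot: [0.81, 0.587, -0.0, -0.0]
wrist_force: [-0.3, 0.3, -1.0]
grip_width: 0.655
gripper_force: 20.0
```

Request:
{"name": "apply_moves", "arguments": {"delta_pos": [[0,0,0.5],[0,0,1],[0,0,1],[0,0,1]], "rotation": [[0,0,0],[0,0,0],[0,0,0],[0,0,0]], "gripper": [58,58,58,58]}}

```text
clock: 8.75
position: [0.5114, 0.1038, 0.0284]
eef_rot: [0.81, 0.587, 0.0, -0.0]
wrist_force: [-1.8, -0.1, 4.7]
grip_width: 0.652
gripper_force: 20.0
```

Request:
{"name": "apply_moves", "arguments": {"delta_pos": [[0,0,0],[0,0,0],[0,0,0],[0,0,-5],[0,0,-20],[0,0,-60],[0,0,-110],[-40,0,-150],[-80,0,-160],[-80,0,-160],[-80,0,-160]], "rotation": [[0,0,0],[0,0,0],[0,0,0],[0,0,0],[0,0,0],[0,0,0],[0,0,0],[0,0,0],[0,0,0],[0,0,0],[0,0,0]], "gripper": [63,70,74,74,74,74,74,74,74,74,74]}}

```text
clock: 10.12
position: [0.4867, 0.0283, 0.1887]
eef_rot: [0.81, 0.587, 0.001, 0.0]
wrist_force: [-0.3, 0.3, -0.4]
grip_width: 0.807
gripper_force: 0.0
```

```bash
cat >> h.py <<'E'
o=np.array([477,-2.]);a=np.radians(71.86);ey=np.array([np.cos(a),np.sin(a)]);ex=np.array([ey[1],-ey[0]])
def loc(W):
    W=W.reshape(-1,3)*1000;L=np.stack([(W[:,:2]-o)@ex,(W[:,:2]-o)@ey,W[:,2]],1);return L[~np.isnan(L).any(1)]
def st(n,Q): print(n,len(Q),'x',np.percentile(Q[:,0],[1,50,99]).round(1),'y',np.percentile(Q[:,1],[1,50,99]).round(1),'z',np.median(Q[:,2]).round(1)) if len(Q) else print(n,0)
E
python3 - <<'E'
from h import *
s=manip.sense();print(s['clock'],s['joint_positions'].round(2),s['position'])
im,d,K,E=grab('wrist');W=cloud(d,K,E);cv2.imwrite('pics/w3.png',im)
for q in ['jaw','module','knob_top']:
  for r in masks_of('wrist',q)[:1]:
    L=loc(W[r['mask']]);st(q+str(r['score']),L)
    c=cv2.minAreaRect(L[:,:2].astype(np.float32));print(c)
E
```

```text
10.125 [-0.3   0.23  0.21  2.01 -0.06  0.91 -0.37] [0.48669376 0.02827581 0.18870669]
jaw0.9 1507 x [-21.8   0.3  21.6] y [41.  73.7 83. ] z 47.5
((-0.1952056884765625, 61.5119743347168), (43.06288528442383, 50.190162658691406), 89.80239868164062)
module0.69 4320 x [-28.8   0.3  29.8] y [ 91.1 113.4 134.6] z 46.0
((1.8551864624023438, 113.98593139648438), (62.959068298339844, 45.98262023925781), 0.0076158191077411175)
knob_top0.97 1814 x [-17.    0.3  16.7] y [-14.8   4.9  18.9] z 81.8
((-2.647955894470215, -13.903366088867188), (67.2859878540039, 35.91828536987305), 80.75057983398438)
```

View pics/w3.png

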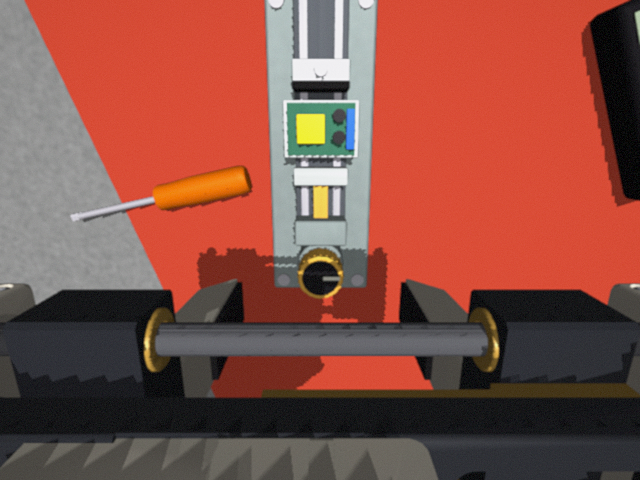

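Module sits square in the gap at about (321,130). The knob is at (322,278), with its index line pointing right.

Request:
{"name": "apply_moves", "arguments": {"delta_pos": [[-15,0,30],[-31,0,60],[-31,0,60],[-31,0,60],[-31,0,60],[-31,0,60],[-31,0,60],[-31,0,60],[-31,0,60],[-31,0,60],[-31,0,60],[-31,0,60]], "rotation": [[0,0,-0.18],[0,0,-0.36],[0,0,-0.54],[0,0,-0.72],[0,0,-0.9],[0,0,-1.08],[0,0,-1.26],[0,0,-1.44],[0,0,-1.6],[0,0,-1.6],[0,0,-1.6],[0,0,-1.6]], "gripper": [74,74,74,74,74,74,74,74,74,74,74,74]}}

```text
clock: 11.82
position: [0.4768, -0.0016, 0.1278]
eef_rot: [0.144, 0.99, -0.0, -0.0]
wrist_force: [0.2, -0.6, 0.5]
grip_width: 0.807
gripper_force: 0.0
```

Run:
```python
from h import *
s=manip.sense();print(s['clock'],s['joint_positions'].round(2),s['position'],s['ft_torque'],s['wrist_force'])
goal([.4775,-.0011,.057],73.6)
im,d,K,E=grab('top');W=cloud(d,K,E)
im,d,K,E=grab('wrist');W=cloud(d,K,E)
L=loc(W);st('top',L[(L[:,2]>70)&(L[:,2]<90)&(abs(L[:,0])<40)&(abs(L[:,1])<40)])
```

```text
11.825 [ 0.01  0.3  -0.07  2.07  0.03  0.77  1.2 ] [ 0.47679926 -0.0015561   0.12784812] [-0.01199523 -0.02322877 -0.05372941] [ 0.16719191 -0.61713381  0.47271842]
dpos [-0.6  0.6 70.8] rot [-0.    -0.    -0.002]
top 2874 x [-18.5  -3.   15.4] y [-16.    0.8  17.7] z 82.0
```

Request:
{"name": "apply_moves", "arguments": {"delta_pos": [[0,0.5,25],[0,0.5,50],[0,0.5,65],[0,0.5,70],[0,0.5,70],[0,0.5,70],[0,0.5,70],[0,0.5,70],[0,0.5,70],[0,0.5,70]], "rotation": [[0,0,0],[0,0,0],[0,0,0],[0,0,0],[0,0,0],[0,0,0],[0,0,0],[0,0,0],[0,0,0],[0,0,0]], "gripper": [74,74,74,74,74,32,32,32,32,32], "grip_force": 40}}

```text
clock: 13.18
position: [0.477, -0.0012, 0.0581]
eef_rot: [0.143, 0.99, 0.0, 0.0]
wrist_force: [-0.2, 0.1, 1.8]
grip_width: 0.385
gripper_force: 40.0
```

```bash
cat > s.py <<'E'
from h import *
s=manip.sense();M=T();print(s['clock'],s['joint_positions'][6].round(2),s['position'].round(4),s['ft_torque'].round(3),s['wrist_force'].round(1),s['grip_width'],'yaw',np.degrees(np.arctan2(M[1,1],M[0,1])).round(1))
E
python3 s.py
```

```text
13.175 1.19 [ 0.477  -0.0012  0.0581] [-0.004  0.077 -0.059] [-0.2  0.1  1.8] 0.3846961720218858 yaw 73.6
```

Gripped (35 mm). Turn clockwise 1.0 rad first.

Request:
{"name": "apply_moves", "arguments": {"delta_pos": [[0,0,0],[0,0,0],[0,0,0],[0,0,0],[0,0,0],[0,0,0],[0,0,0],[0,0,0]], "rotation": [[0,0,0.15],[0,0,0.3],[0,0,0.45],[0,0,0.6],[0,0,0.75],[0,0,0.9],[0,0,1.0],[0,0,1.05]], "gripper": [32,32,32,32,32,32,32,32]}}

```text
clock: 14.18
position: [0.4767, -0.0016, 0.0581]
eef_rot: [0.62, 0.784, -0.0, -0.0]
wrist_force: [-1.0, -1.4, 3.5]
grip_width: 0.382
gripper_force: 40.0
```

```bash
python3 s.py
python3 - <<'E'
from h import *
im,d,K,E=grab('top');W=cloud(d,K,E)
for q in ['jaw','module']:
  for r in masks_of('top',q)[:1]: st(q,loc(W[r['mask']]))
E
```

```text
14.175 0.3 [ 0.4767 -0.0016  0.0581] [-0.352  0.303  0.177] [-1.  -1.4  3.5] 0.38242891192678147 yaw 13.3
module 194 x [-28.8   5.2  31.6] y [118.2 131.2 142.5] z 44.6
```

Request:
{"name": "apply_moves", "arguments": {"delta_pos": [[0,0,0],[0,0,0],[0,0,0],[0,0,0]], "rotation": [[0,0,0.13],[0,0,0.26],[0,0,0.39],[0,0,0.5]], "gripper": [32,32,32,32]}}

```text
clock: 14.82
position: [0.4764, -0.0016, 0.0581]
eef_rot: [0.795, 0.606, -0.0, -0.0]
wrist_force: [-2.1, -1.4, 4.3]
grip_width: 0.384
gripper_force: 40.0
```

```bash
python3 s.py
```

```text
14.825 -0.11 [ 0.4764 -0.0016  0.0581] [-0.434  0.637  0.204] [-2.1 -1.4  4.3] 0.3841311062148361 yaw -15.4
```

Request:
{"name": "apply_moves", "arguments": {"delta_pos": [[0,0,0],[0,0,0]], "rotation": [[0,0,0.13],[0,0,0.25]], "gripper": [32,32]}}

```text
clock: 15.08
position: [0.4763, -0.0015, 0.058]
eef_rot: [0.865, 0.502, -0.001, -0.0]
wrist_force: [-2.7, -1.0, 5.1]
grip_width: 0.386
gripper_force: 40.0
```

```bash
python3 s.py
```

```text
15.075 -0.32 [ 0.4763 -0.0015  0.058 ] [-0.366  0.748  0.164] [-2.7 -1.   5.1] 0.3858530921329379 yaw -29.7
```

Request:
{"name": "apply_moves", "arguments": {"delta_pos": [[0,0,0],[0,0,0]], "rotation": [[0,0,0.13],[0,0,0.25]], "gripper": [32,32]}}

```text
clock: 15.32
position: [0.4762, -0.0014, 0.058]
eef_rot: [0.921, 0.391, -0.001, -0.0]
wrist_force: [-3.6, -1.1, 5.4]
grip_width: 0.38
gripper_force: 40.0
```

```bash
python3 s.py
```

```text
15.325 -0.52 [ 0.4762 -0.0014  0.058 ] [-0.374  0.828  0.307] [-3.6 -1.1  5.4] 0.38007725637521794 yaw -44.0
```

Request:
{"name": "apply_moves", "arguments": {"delta_pos": [[0,0,0],[0,0,0]], "rotation": [[0,0,0.07],[0,0,0.14]], "gripper": [32,32]}}

```text
clock: 15.58
position: [0.4762, -0.0014, 0.0581]
eef_rot: [0.945, 0.326, -0.001, -0.0]
wrist_force: [-2.3, -1.9, 7.1]
grip_width: 0.383
gripper_force: 40.0
```

```bash
python3 s.py
python3 - <<'E'
from h import *
for c in ['top','wrist','scene']:
  im,d,K,E=grab(c);W=cloud(d,K,E);cv2.imwrite(f'pics/{c}4.png',im)
  for q in ['jaw','module']:
    for r in masks_of(c,q)[:1]: st(c+q,loc(W[r['mask']]))
E
```

```text
15.575 -0.63 [ 0.4762 -0.0014  0.0581] [-0.432  0.896  0.3  ] [-2.3 -1.9  7.1] 0.38289363073858645 yaw -51.9
topjaw 1877 x [-44.6   2.2  45.1] y [127.  187.3 223.4] z 14.6
topmodule 326 x [-27.1   6.3  30.2] y [121.1 134.1 144.3] z 46.1
wristjaw 6461 x [-20.7   1.1  22. ] y [ 42.3  87.5 100.6] z 46.5
wristmodule 14615 x [-28.8   3.   30.3] y [101.  120.7 143.9] z 46.4
scenejaw 299 x [-21.6   3.8  21.9] y [49.9 86.2 98.7] z 38.1
scenemodule 451 x [-26.1  20.   30.8] y [ 99.2 116.8 143.6] z 44.3
```

View pics/scene4.png

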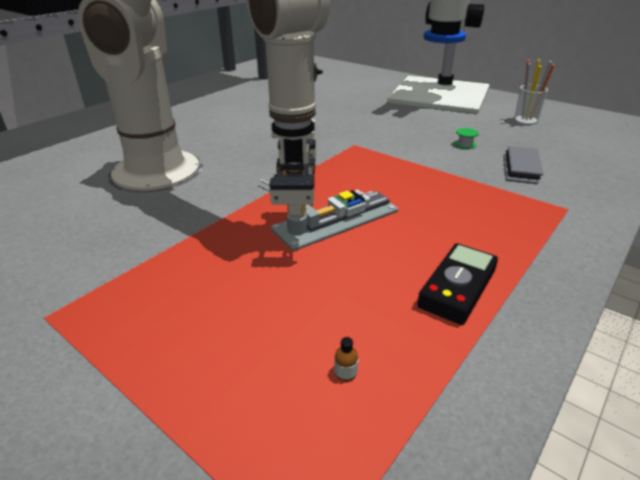

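Wrist depth puts the jaw on the module, with the jaw face 17.5 mm along. The torque has plateaued at about 0.30 N m, so slip is about 0.15–0.4 rad. I'll add 0.7 rad.

Request:
{"name": "apply_moves", "arguments": {"delta_pos": [[0,0,0],[0,0,0],[0,0,0],[0,0,0],[0,0,0],[0,0,0]], "rotation": [[0,0,0.13],[0,0,0.26],[0,0,0.39],[0,0,0.52],[0,0,0.65],[0,0,0.7]], "gripper": [32,32,32,32,32,32]}}

```text
clock: 16.77
position: [0.4761, -0.0011, 0.058]
eef_rot: [1.0, -0.018, -0.001, -0.0]
wrist_force: [-3.5, -0.8, 7.7]
grip_width: 0.391
gripper_force: 40.0
```

```bash
python3 s.py
python3 - <<'E'
from h import *
im,d,K,E=grab('wrist');W=cloud(d,K,E)
for q in ['jaw','module']:
    for r in masks_of('wrist',q)[:1]: st(q,loc(W[r['mask']]))
E
```

```text
16.775 -1.2 [ 0.4761 -0.0011  0.058 ] [-0.182  0.994  0.351] [-3.5 -0.8  7.7] 0.3908016519991188 yaw -92.0
jaw 6220 x [-20.8   2.   22. ] y [ 41.8  86.9 100.2] z 40.6
```

Request:
{"name": "apply_moves", "arguments": {"delta_pos": [[0,0,0],[0,0,0],[0,0,0],[0,0,-15],[0,0,-40],[0,0,-80],[0,0,-120],[-25,0,-150],[-50,0,-160],[-50,0,-160],[-50,0,-160]], "rotation": [[0,0,0],[0,0,0],[0,0,0],[0,0,0],[0,0,0],[0,0,0],[0,0,0],[0,0,0],[0,0,0],[0,0,0],[0,0,0]], "gripper": [45,60,70,74,74,74,74,74,74,74,74]}}

```text
clock: 18.3
position: [0.4277, 0.0008, 0.2184]
eef_rot: [1.0, -0.017, 0.001, -0.0]
wrist_force: [0.1, -0.2, 0.2]
grip_width: 0.807
gripper_force: 0.0
```

```bash
python3 s.py
python3 - <<'E'
from h import *
im,d,K,E=grab('wrist');W=cloud(d,K,E);cv2.imwrite('pics/w5.png',im)
for q in ['jaw','module','knob_top']:
    for r in masks_of('wrist',q)[:1]:
        L=loc(W[r['mask']]);st(q,L);print(cv2.minAreaRect(L[:,:2].astype(np.float32)))
E
```

```text
18.3 -1.57 [0.4277 0.0008 0.2184] [-0.071  0.17  -0.056] [ 0.1 -0.2  0.2] 0.8072839048672382 yaw -92.0
jaw 1817 x [-21.    0.2  21.6] y [ 42.2  86.9 101.6] z 43.1
((-2.1361141204833984, 71.80160522460938), (49.231895446777344, 62.61007308959961), 0.3518563508987427)
module 3630 x [-29.1   2.4  30.1] y [100.5 120.5 144.4] z 46.2
((-1.7948989868164062, 128.70269775390625), (59.39923095703125, 66.53831481933594), 88.47848510742188)
knob_top 1593 x [-16.9   0.5  17.5] y [-17.1   0.3  16.6] z 82.0
((-3.015402317047119, -2.8707923889160156), (45.2324333190918, 36.24732971191406), 48.07979202270508)
```

View pics/w5.png

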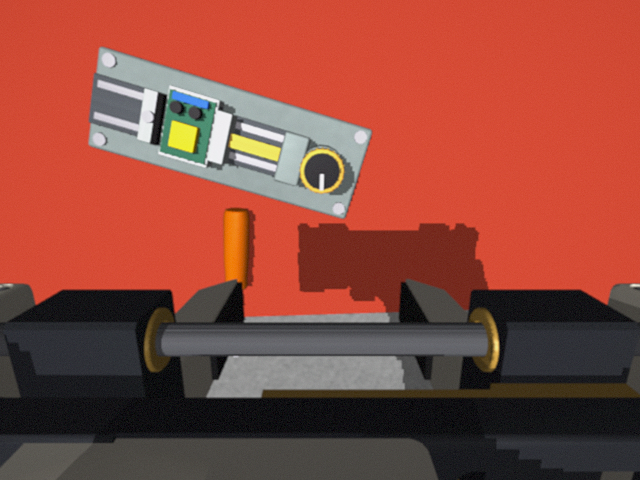

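The module is clamped at about (187,125), and the index line points down at (321,183). That makes the knob turn about 2.87 rad against about 17.5 mm of jaw travel (1.94 rad), so slip is about 0.9 rad. I'm handing in.

```bash
python3 -c "
from plant import order
print(order.hand_in())"
```

```text
the job is handed in; nothing more can be done
None
```

The job is handed in with the module clamped square in the vise and the knob slipped about 0.9 rad (roughly 53°, an estimate from knob turn against jaw travel); the hand-in returned no verdict.

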